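# Push the row of rice-cake moulds home and close the keeper

### The arm

A 6-joint arm with a two-finger parallel gripper is mounted at the origin on the work surface. World frame = base frame: x ahead of the robot, y to its left, z up, the work surface at z = 0. Lengths are in m, angles in degrees, forces in N, time in s.
With the tool pointing down it reaches from about 0.35 to 0.8 m from the base axis. Payload 7.3 kg.
Tool frame: the origin (TCP) lies at the very end of the fingers, on their centre line; the grasp point (between the pads) lies r.pinch_z behind it (r.pinch_z is the distance from the TCP to the grasp point, in m); z points along the fingers, y is the direction in which the jaws open and shut (so a half turn about z gives the same grasp; the last joint's range is limited). The gripper opens to 85 mm and grips with 20 to 120 N. Pads are 22 mm wide; open, the fingers measure 114 mm over their backs; the gripper's body (76 mm by 85 mm) begins 54 mm behind the grasp point. The pads swing forward as they close: fully open they stand 13 mm farther back than shut.
Start: joints at [-71.505, 19.595, 87.324, -0, 73.075, -8.365], TCP at [0.237, -0.468, 0.231] pointing down, gripper open.
Joint ranges: [-145.02, 145.02], [-44.19, 115.74], [2.07, 154.8], [-57.11, 237.11], [16.16, 152.29], [-177.93, 177.93]. Speed limits (degrees/s): [147.25, 147.25, 180, 180, 180, 180].

### API

Orientations are given as a 3x3 rotation matrix whose columns are the frame's x, y, z axes.
In Python, from rig import r gives the robot as it stands.
- The arm moves only by the shell command python3 -m pendant 'ROWS' [FORCE]. ROWS is JSON, a list of rows, each a list of 3 entries, a list of its own where there are three numbers: the shift along the world's x, y, z in mm, then the turn, a rotation vector about the world's x, y, z in rad, then the finger opening in mm, from 0 to 85.4. A call has 1 to 12 rows; each row shifts and turns the commanded pose from where the row before left it; what a row does not reach is not made up. A row lasts 1/10 s, in which the tool goes at most 50 mm and 8.59 degrees, less where a joint would pass 70% of its speed; a pose out of reach is approached as far as the arm can. A call is refused whole if a number of a shift passes 50 or a number of a turn 0.15, either way. A call with a gripper value outside its range is refused whole. The fingers move at their own pace and stop on an object; FORCE is the grip in N (left out, the last holds). Time passes only in rows, so rows that do not move let the fingers close. It gives the time, the measured TCP pose, the force and the opening at its end, in the units of the state.
- r.get_state(): the state, without advancing time (a new reading comes with each control period).
- r.read_camera(name): name is "side" or "top" or "wrist"; returns a dict with "frame" (384x512x3 uint8, red, green, blue), "mtx" (3x3 intrinsics, pixels), "k1" (the pictures are not rectified: a ray, as slopes to the right and down, at radius r is drawn at 1 + k1 r^2 times it, then the intrinsics apply), "rvec" (rotation vector, rad) and "tvec" (3), from world to camera coordinates, as OpenCV has them; the wrist camera has in their place "mount" (4x4, takes a point from camera to tool coordinates, whose origin is the TCP and whose axes are the flange's). Camera axes: x right, y down, z forward; pixel columns grow to the right and rows downward; lengths in m; the calibration is good to about 2 mm. A picture is of the moment at which its call begins: read the wrist's pose just before it. There is no depth.
- r.hand_in(): hands the job in, once; it reports no verdict.
Trained networks look in a picture, given as the dict that the camera call returned (one of the last four; its "shot" number tells which), for a name from the list of things; names that differ only in an ending like _2 or _b are one class to them, and where a whole thing is asked for, a point or a joint stands for the part that bears it (a point fixed in the world has none). Each returns a list of dicts, best first, with "conf" (0 to 1); they miss things now and then, are a little off and sometimes report something else, mostly with a low value. They report only what shows in the picture. A call takes as long as a camera call. They do not tell look-alikes from the thing itself.
- r.spot_in(name, picture): "uv" ([column, row] in pixels, amid what is visible of it).
- r.spot_point(name, picture): "uv" ([column, row] in pixels: a listed point, or the origin of a listed thing).
The state is a dict: "time": time; "joints": joint angles; "qvel": joint speeds; "joint_efforts": joint torques, N m; "ee_pos": TCP position; "ee_rot": TCP orientation; "force": force on the tool from outside, world axes, zero at the start; "torque": the same for the moment, N m; "gripper_width": finger opening in m.
Only numpy, scipy, OpenCV 4.12 (cv2) and the standard library are available. Lean on these libraries where they do the work, as an engineer would, in place of code of your own. Each camera call takes 0.05 s, during which the arm holds its last target. There are 200 camera calls.

### The job

Get the rice-cake moulds ready for filling: without grasping or lifting anything, gently push the row of four wooden moulds along the guide from behind, touching only the rearmost one, until the whole row is closed up tight against the blue end stop. Then push the red keeper bar fully shut across the channel behind the row, and leave everything else alone.

Things in the scene. Friction and masses are not known exactly. Their poses are not given: they have to be found in the camera images.
- guide: Fixed aluminium guide, plate 315 x 110 x 12 mm; place and angle vary. Origin: underside, on the channel's centre line; plate x -165 to +150, y +-55 mm. +x runs along the channel to the end stop, z up. Channel floor 12 mm above the table, 48 mm wide between 8 mm thick side lips with tops at 22 mm; open at the rear (-x).
- stop_face (a point): Centre of the working face of the blue end stop, 30 mm above the table, at guide x = +130, y = 0 mm. The stop is a block 64 mm wide, its top 48 mm above the table. Axes as the guide's.
- keeper (a joint): Opening angle (rad) of the red keeper bar, which swings level about its pin. 0 = shut against its own stop: bar across the channel, pointing to guide -y, its front 4 mm behind the rear of a row that is home. 1.57 = pointing to guide -x, beside the channel. Starts at 1.6 to 2.1; most 2.4. It closes counter-clockwise seen from above. Friction 0.04 N m, no spring: stays where left.
- keeper_pin (a point): Upright pin of the keeper bar, beside the channel at guide x = -56, y = +45 mm, 37 mm above the table. Axes as the guide's. To shut the bar, push its outer side (away from the channel) towards the channel, then towards the stop.
- keeper_tip (a point): Middle of the free end of the red keeper bar, 75 mm from its pin and 37 mm above the table; y points along the bar to the pin. The bar is straight, 12 mm thick, and spans heights 26 to 48 mm above the table.
- mould_1: Light wooden square mould, an open-topped box 44 x 44 mm, 36 mm high, walls 5 mm, about 90 g, standing loose in the channel, nearest the blue stop. Origin at the centre of its underside (12 mm above the table); its x axis is along the guide. The four touch in one row, 2 mm play at each side; home, its origin is at guide x = 108 mm, and it starts 45 to 100 mm short of that.
- mould_2: Light wooden square mould, an open-topped box 44 x 44 mm, 36 mm high, walls 5 mm, about 90 g, standing loose in the channel, second from the stop. Origin at the centre of its underside (12 mm above the table); its x axis is along the guide. The four touch in one row, 2 mm play at each side; home, its origin is at guide x = 64 mm, and it starts 45 to 100 mm short of that.
- mould_3: Light wooden square mould, an open-topped box 44 x 44 mm, 36 mm high, walls 5 mm, about 90 g, standing loose in the channel, third from the stop. Origin at the centre of its underside (12 mm above the table); its x axis is along the guide. The four touch in one row, 2 mm play at each side; home, its origin is at guide x = 20 mm, and it starts 45 to 100 mm short of that.
- mould_4: Light wooden square mould, an open-topped box 44 x 44 mm, 36 mm high, walls 5 mm, about 90 g, standing loose in the channel, rearmost, the one to push on. Origin at the centre of its underside (12 mm above the table); its x axis is along the guide. The four touch in one row, 2 mm play at each side; home, its origin is at guide x = -24 mm, and it starts 45 to 100 mm short of that.
- spare_mould: Loose spare mould of the same kind (44 x 44 x 36 mm) on the table on the guide's -y side; to be left alone. Origin at the centre of its underside.
- tamper: Small turned wooden tamper standing on the table on the guide's -y side, 32 mm across, 74 mm high; to be left alone. Origin at the centre of its underside.
- carton: White and blue drink carton, 70 x 70 x 190 mm, standing on the table on the robot's right; to be left alone. Origin at the centre of its underside.
- bowl: Empty steel bowl, 170 mm across, 70 mm high, on the table on the robot's left; to be left alone. Origin at the centre of its underside.
There are look-alikes about, which are no part of the job. What is shaped like the mould_4 but black or orange is not meant.

How it is judged (in metres and radians):
On the way, in this order (a step that is already met when the one before it is completed fails the run):
1. the whole row is against the end stop while the keeper is still open (x of mould_1 in the frame of guide above 0.105 m and x of mould_2 in the frame of guide above 0.061 m and x of mould_3 in the frame of guide above 0.017 m and x of mould_4 in the frame of guide above -0.027 m and value of joint keeper above 0.5 rad), for 0.2 s.
2. the keeper is shut behind the row (x of mould_1 in the frame of guide above 0.105 m and x of mould_2 in the frame of guide above 0.061 m and x of mould_3 in the frame of guide above 0.017 m and x of mould_4 in the frame of guide above -0.027 m and value of joint keeper below 0.1 rad), for 0.2 s.
At the end, for the whole second after the job is handed in: All four moulds stand flat in the channel at rest, each within 3 mm of its place in the closed-up row against the end stop, and the keeper is within 0.1 rad of fully shut (all of step 2 and z of each of mould_1, mould_2, mould_3, mould_4 in the frame of guide below 0.016 m and linear speed of each of mould_1, mould_2, mould_3, mould_4 below 0.02 m/s); the robot touches nothing.
It fails at once if the gripper takes the rearmost mould or the keeper bar between its fingers, or reaches into the mould ((x of the grasp point in the frame of mould_4 between -0.021 and 0.022 m and y of the grasp point in the frame of mould_4 between -0.022 and 0.022 m and z of the grasp point in the frame of mould_4 below 0.05 m) or (x of the grasp point in the frame of keeper_tip between -0.005 and 0.005 m and y of the grasp point in the frame of keeper_tip between -0.005 and 0.075 m and z of the grasp point in the frame of keeper_tip below 0.02 m)).
It fails at once if a mould in the row is lifted or tipped (z of any of mould_1, mould_2, mould_3, mould_4 in the frame of guide above 0.022 m or angle between any of mould_1, mould_2, mould_3, mould_4's own z axis and vertical above 0.25 rad).
It fails at once if the robot touches a mould of the row other than the rearmost (contact force between any of the fingers, the arm and mould_1 above 0.5 N or contact force between any of the fingers, the arm and mould_2 above 0.5 N or contact force between any of the fingers, the arm and mould_3 above 0.5 N).
It fails at once if the row is shoved faster than 0.4 m/s or rammed with over 60 N (linear speed of any of mould_1, mould_2, mould_3, mould_4 above 0.4 m/s or contact force between any of the fingers, the arm and mould_4 above 60 N).
It fails at once if the spare mould, tamper, carton or bowl is moved more than 15 mm or tipped (distance of any of spare_mould, tamper, carton, bowl from where it was at the start of the episode above 0.015 m or angle between any of spare_mould, tamper, carton, bowl's own z axis and vertical above 0.3 rad).
It also fails if it takes over 48 s, if anything falls off the work surface, if the arm or the gripper's body presses on something with over 40 N, if the wrist force passes 120 N, or if a joint passes its speed limit or range.

## Working session

There is one attempt and no reset: what is moved stays moved. The work goes in short steps, Python scripts to look and compute and a shell command to move; the robot and the scene stay as the last step left them, time stands still between calls to the robot, and variables do not carry over. Pictures are saved under pics/ and viewed, about 8 in all and at most 12, crops included, and the job is handed in when it is done.

```bash
mkdir -p pics && cat > h.py <<'E'
import numpy as np, cv2
from rig import r
def ray(c,uv):
    K=np.array(c["mtx"]); k1=c["k1"]
    d=cv2.undistortPoints(np.array([[uv]],float),K,np.array([k1,0,0,0,0.]))[0,0]
    R=cv2.Rodrigues(np.array(c["rvec"],float))[0]; t=np.array(c["tvec"],float).ravel()
    return -R.T@t, R.T@np.array([d[0],d[1],1])
def at(c,uv,z):
    o,d=ray(c,uv); return o+d*(z-o[2])/d[2]
def proj(c,P):
    return cv2.projectPoints(np.array(P,float).reshape(-1,1,3),np.array(c["rvec"],float),np.array(c["tvec"],float),np.array(c["mtx"]),np.array([c["k1"],0,0,0,0.]))[0][:,0]
def save(c,n): cv2.imwrite("pics/"+n,cv2.cvtColor(c["frame"],cv2.COLOR_RGB2BGR))
E
python3 - <<'E'
from h import *
np.set_printoptions(precision=3,suppress=True)
s=r.get_state(); print(s["time"],s["ee_pos"],s["ee_rot"],r.pinch_z)
for n in("top","side"):
    c=r.read_camera(n); save(c,n+"0.png")
    for k,z in(("stop_face",.03),("keeper_pin",.037),("keeper_tip",.037),("guide",0),("mould_4",.012),("spare_mould",0),("tamper",0),("carton",0),("bowl",0)):
        for q in r.spot_point(k,c)[:6]: print(n,k,round(q["conf"],2),np.round(q["uv"]),at(c,q["uv"],z))
E
```

```text
0.0 [ 0.237 -0.468  0.231] [[ 0.892  0.452 -0.001]
 [ 0.452 -0.892  0.001]
 [ 0.    -0.002 -1.   ]] 0.0187
top stop_face 0.69 [198. 194.] [0.598 0.173 0.03 ]
top keeper_pin 0.81 [260. 211.] [ 0.547 -0.009  0.037]
top keeper_tip 0.55 [287. 223.] [ 0.511 -0.085  0.037]
top keeper_tip 0.23 [260. 213.] [ 0.541 -0.008  0.037]
top guide 0.97 [239. 198.] [0.586 0.054 0.   ]
top mould_4 0.8 [254. 201.] [0.576 0.009 0.012]
top mould_4 0.75 [300. 244.] [ 0.451 -0.126  0.012]
top mould_4 0.71 [285. 152.] [ 0.722 -0.084  0.012]
top mould_4 0.69 [273. 199.] [ 0.581 -0.047  0.012]
top mould_4 0.68 [240. 198.] [0.585 0.051 0.012]
top mould_4 0.61 [325. 192.] [ 0.6   -0.201  0.012]
top spare_mould 0.66 [218. 156.] [0.713 0.116 0.   ]
top tamper 0.47 [242. 152.] [0.724 0.043 0.   ]
top carton 0.8 [415. 219.] [ 0.521 -0.472  0.   ]
top bowl 0.57 [ 99. 195.] [0.597 0.47  0.   ]
side stop_face 0.58 [240. 168.] [0.602 0.183 0.03 ]
side keeper_pin 0.58 [245. 205.] [ 0.522 -0.02   0.037]
side keeper_pin 0.51 [211. 137.] [0.587 0.422 0.037]
side keeper_tip 0.63 [254. 201.] [ 0.561 -0.016  0.037]
side keeper
[... 152 characters left out ...]
4 0.77 [241. 240.] [ 0.443 -0.142  0.012]
side mould_4 0.67 [246. 184.] [0.589 0.102 0.012]
side mould_4 0.61 [253. 200.] [0.572 0.015 0.012]
side mould_4 0.61 [260. 206.] [ 0.58  -0.031  0.012]
side mould_4 0.54 [252. 194.] [0.586 0.044 0.012]
side mould_4 0.53 [299. 205.] [ 0.707 -0.096  0.012]
side spare_mould 0.63 [267. 173.] [0.702 0.134 0.   ]
side spare_mould 0.19 [261. 208.] [ 0.584 -0.029  0.   ]
side tamper 0.5 [283. 184.] [0.721 0.042 0.   ]
side carton 0.68 [259. 197.] [0.604 0.026 0.   ]
side carton 0.57 [309. 307.] [ 0.508 -0.465  0.   ]
side bowl 0.85 [208. 139.] [0.584 0.461 0.   ]
side bowl 0.5 [236. 168.] [0.604 0.221 0.   ]
side bowl 0.15 [263. 205.] [ 0.596 -0.018  0.   ]
```

```bash
python3 - <<'E'
import cv2
a=cv2.imread("pics/top0.png")[130:260,180:340]; b=cv2.imread("pics/side0.png")[150:260,200:320]
cv2.imwrite("pics/ta.png",cv2.resize(a,(738,600),interpolation=cv2.INTER_CUBIC))
cv2.imwrite("pics/sa.png",cv2.resize(b,(654,600),interpolation=cv2.INTER_CUBIC))
E
```

```text
(no output)
```

View pics/ta.png

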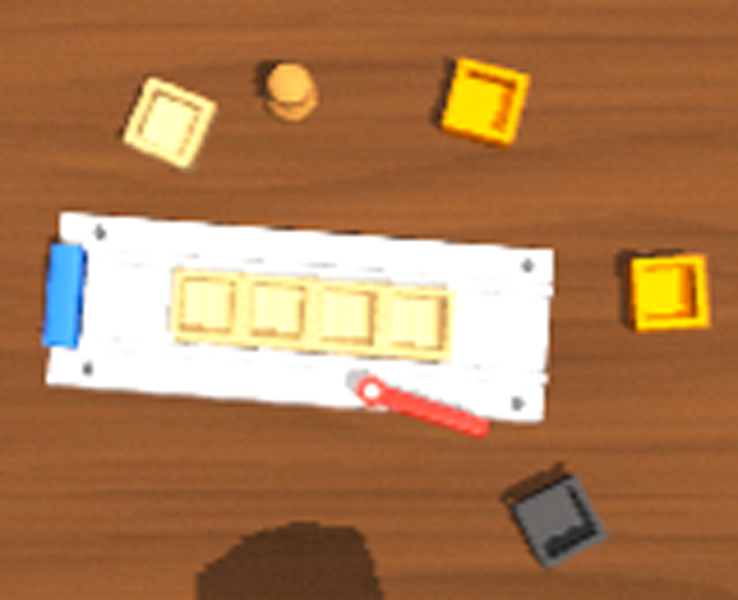

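View pics/side0.png

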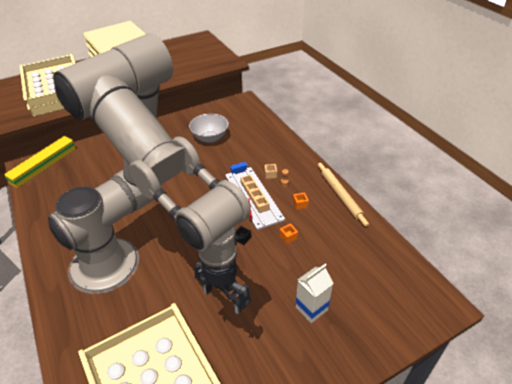

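```bash
python3 - <<'E'
from h import *
np.set_printoptions(precision=4,suppress=True)
c=r.read_camera("top"); S=738/160
w=lambda p,z: at(c,((p[0]+.5)/S-.5+180,(p[1]+.5)/S-.5+130),z)[:2]
I=[(62,212),(553,250),(543,421),(48,384)]; G=np.array([(150,-55),(-165,-55),(-165,55),(150,55)])/1e3
W=np.array([w(p,.012) for p in I])
g=G-G.mean(0); m=W-W.mean(0)
a=np.arctan2((g[:,0]*m[:,1]-g[:,1]*m[:,0]).sum(),(g*m).sum())
R=np.array([[np.cos(a),-np.sin(a)],[np.sin(a),np.cos(a)]]); t=W.mean(0)-R@G.mean(0)
print("ang",np.degrees(a),"org",t,"resid",(W-(G@R.T+t))*1e3)
print("pin",R@[-.056,.045]+t,"face",R@[.13,0]+t)
for n,p,z in(("rear far",(452,291),.048),("rear near",(445,361),.048),("front far",(175,268),.048),("front near",(172,342),.048),("pin",(371,391),.048),("tip",(486,428),.048),("orange",(668,292),.036),("black",(557,518),.036)):
    q=w(p,z); print(n,q,"guide",R.T@(q-t)*1e3)
E
```

```text
ang 85.31919678096916 org [0.5857 0.0427] resid [[ 0.4746  0.8163]
 [-0.3052 -0.0325]
 [-0.07   -1.1473]
 [-0.0994  0.3635]]
pin [ 0.5363 -0.0095] face [0.5963 0.1722]
rear far [ 0.5983 -0.0595] guide [-100.8381  -20.8691]
rear near [ 0.5547 -0.0548] guide [-99.6201  23.0079]
front far [0.6138 0.1131] guide [ 72.5444 -22.2273]
front near [0.5676 0.115 ] guide [70.6498 23.9563]
pin [ 0.5363 -0.0086] guide [-55.0928  45.0452]
tip [ 0.5129 -0.0798] guide [-128.0114   62.6046]
orange [ 0.5976 -0.1963] guide [-237.1692  -31.351 ]
black [ 0.4565 -0.1243] guide [-176.9826  115.1326]
```

The top view shows the blue stop (crop 65,295), four moulds (175–450, 268–361), and the red bar from its pin (371,391) to its tip (486,428). The guide fit has about 1 mm residual: origin (586, 43) mm, 85.3°. The row is about 57 mm short, and the keeper is open about 1.8 rad.

```bash
python3 -m pendant '[[[28,31,0],[0,0,0.085],0],[[28,31,0],[0,0,0.085],0],[[28,31,0],[0,0,0.085],0],[[28,31,0],[0,0,0.085],0],[[28,31,0],[0,0,0.085],0],[[28,31,0],[0,0,0.085],0],[[28,31,0],[0,0,0.085],0],[[28,31,0],[0,0,0.085],0],[[28,31,0],[0,0,0.085],0],[[28,31,0],[0,0,0.085],0],[[28,31,0],[0,0,0.085],0],[[28,28,0],[0,0,0.085],0]]' 40
python3 -m pendant '[[[0,0,-40],[0,0,0],0],[[0,0,-30],[0,0,0],0],[[0,0,-10],[0,0,0],0],[[0,0,0],[0,0,0],0]]'
```

```text
time: 2.25
ee_pos: [0.5742, -0.0976, 0.2314]
ee_rot: [[0.078, 0.997, 0.0], [0.997, -0.078, -0.0], [-0.0, 0.0, -1.0]]
force: [1.1, -1.5, 0.2]
gripper_width: -0.0001
time: 2.65
ee_pos: [0.5725, -0.0993, 0.1502]
ee_rot: [[0.082, 0.997, -0.003], [0.997, -0.082, 0.001], [0.001, -0.003, -1.0]]
force: [0.2, -0.5, 0.4]
gripper_width: 0.0002
```

```bash
python3 - <<'E'
from h import *
s=r.get_state(); c=r.read_camera("wrist"); save(c,"w1.png")
T=np.eye(4);T[:3,:3]=s["ee_rot"];T[:3,3]=s["ee_pos"]
M=np.linalg.inv(T@np.array(c["mount"])); c["rvec"]=cv2.Rodrigues(M[:3,:3])[0];c["tvec"]=M[:3,3]
a=np.radians(85.32);R=np.array([[np.cos(a),-np.sin(a)],[np.sin(a),np.cos(a)]]);t=np.array([.5857,.0427])
f=c["frame"].copy()
for x,y,z in[(-165,-55,12),(-165,55,12),(-56,45,48),(130,24,48),(130,-24,48),(-102,22,48),(-102,-22,48),(-129,62.6,48),(-143,0,12)]:
    w=R@[x/1e3,y/1e3]+t; p=proj(c,[[w[0],w[1],z/1e3]])[0]; print(x,y,p)
    if abs(p).max()<3000: cv2.circle(f,tuple(int(v) for v in p),3,(0,255,0),1)
cv2.imwrite("pics/w1.png",f[:,:,::-1])
E
```

```text
-165 -55 [307.78985838 200.01300331]
-165 55 [208.10885629 199.9985278 ]
-56 45 [205.7136547   93.33434818]
130 24 [ 220.723246  -228.2008399]
130 -24 [ 297.88325282 -228.67133582]
-102 22 [234.02068786 147.45691582]
-102 -22 [282.56981606 147.42876077]
-129 62.6 [191.36930217 176.36513692]
-143 0 [257.95238357 180.75669105]
```

View pics/w1.png

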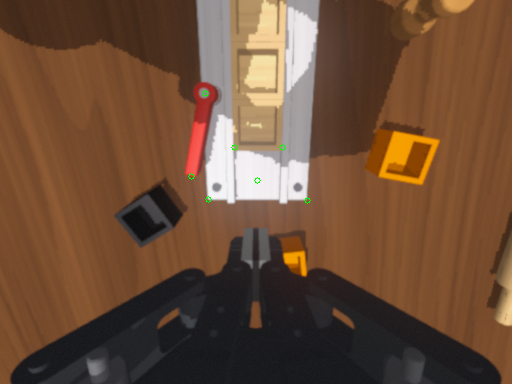

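The overlay matches the wrist view: pin at (205,93), bar tip at (191,177), and the rear of mould_4 at about row 150, guide x ≈ -104. Next I go down behind the row.

```bash
python3 -m pendant '[[[1.5,0,-40],[0,0,0],0],[[0,0,-40],[0,0,0],0],[[0,0,-30],[0,0,0],0],[[0,0,-12],[0,0,0],0],[[0,0,0],[0,0,0],0],[[0,0,0],[0,0,0],0]]'
```

```text
time: 3.3
ee_pos: [0.5762, -0.1, 0.0314]
ee_rot: [[0.082, 0.997, 0.003], [0.997, -0.082, -0.001], [-0.001, 0.004, -1.0]]
force: [0.3, -0.5, -0.0]
gripper_width: 0.0001
```

```bash
python3 -m pendant '[[[-2,0,-5],[0,0,0],0],[[0.8,10,0],[0,0,0],0],[[0.8,10,0],[0,0,0],0],[[0.4,5,0],[0,0,0],0],[[0.4,5,0],[0,0,0],0],[[0.4,5,0],[0,0,0],0],[[0.4,5,0],[0,0,0],0],[[0.4,5,0],[0,0,0],0],[[0.4,5,0],[0,0,0],0]]'
python3 -m pendant '[[[0.4,5,0],[0,0,0],0],[[0.4,5,0],[0,0,0],0],[[0.4,5,0],[0,0,0],0],[[0.4,5,0],[0,0,0],0]]'
```

```text
time: 4.2
ee_pos: [0.5769, -0.0492, 0.0244]
ee_rot: [[0.082, 0.997, 0.0], [0.997, -0.082, -0.0], [-0.0, 0.0, -1.0]]
force: [0.2, -2.6, 1.9]
gripper_width: 0.0003
time: 4.6
ee_pos: [0.5783, -0.029, 0.0243]
ee_rot: [[0.082, 0.997, 0.0], [0.997, -0.082, -0.0], [-0.0, 0.0, -1.0]]
force: [-0.3, -3.6, 2.5]
gripper_width: 0.0002
```

```bash
python3 -m pendant '[[[0.4,4,0],[0,0,0],0],[[0.3,4,0],[0,0,0],0],[[0.2,2,0],[0,0,0],0]]'
python3 -m pendant '[[[0.2,1.5,0],[0,0,0],0],[[0.1,1.5,0],[0,0,0],0]]'
python3 -m pendant '[[[0.1,1,0],[0,0,0],0]]'
python3 -m pendant '[[[0,0,0],[0,0,0],0]]'
```

```text
time: 4.9
ee_pos: [0.5792, -0.0189, 0.0243]
ee_rot: [[0.082, 0.997, -0.0], [0.997, -0.082, 0.0], [0.0, -0.0, -1.0]]
force: [-0.9, -3.7, 2.4]
gripper_width: -0.0
time: 5.1
ee_pos: [0.5795, -0.0163, 0.0243]
ee_rot: [[0.082, 0.997, 0.0], [0.997, -0.082, -0.0], [-0.0, 0.0, -1.0]]
force: [-0.1, -3.5, 3.2]
gripper_width: -0.0004
time: 5.2
ee_pos: [0.5796, -0.0153, 0.0243]
ee_rot: [[0.082, 0.997, 0.0], [0.997, -0.082, -0.0], [-0.0, 0.0, -1.0]]
force: [-0.8, -3.6, 2.7]
gripper_width: -0.0003
time: 5.3
ee_pos: [0.5796, -0.0152, 0.0243]
ee_rot: [[0.082, 0.997, -0.0], [0.997, -0.082, 0.0], [0.0, -0.0, -1.0]]
force: [-0.3, -1.8, 1.9]
gripper_width: -0.0
```

```bash
python3 -m pendant '[[[0.1,1,0],[0,0,0],0]]'
python3 -m pendant '[[[0.1,1,0],[0,0,0],0]]'
python3 -m pendant '[[[0.1,0.7,0],[0,0,0],0],[[0,0,0],[0,0,0],0]]'
```

```text
time: 5.4
ee_pos: [0.5797, -0.0144, 0.0243]
ee_rot: [[0.082, 0.997, -0.0], [0.997, -0.082, -0.0], [-0.0, -0.0, -1.0]]
force: [0.2, -3.6, 2.2]
gripper_width: 0.0
time: 5.5
ee_pos: [0.5798, -0.0134, 0.0243]
ee_rot: [[0.082, 0.997, -0.0], [0.997, -0.082, -0.0], [-0.0, -0.0, -1.0]]
force: [-0.4, -3.3, 2.2]
gripper_width: -0.0
time: 5.7
ee_pos: [0.5798, -0.0133, 0.0243]
ee_rot: [[0.082, 0.997, -0.0], [0.997, -0.082, -0.001], [-0.001, -0.0, -1.0]]
force: [-1.3, -6.1, 1.5]
gripper_width: -0.0001
```

```bash
python3 - <<'E'
from h import *
s=r.get_state(); c=r.read_camera("wrist"); d=r.read_camera("top")
T=np.eye(4);T[:3,:3]=s["ee_rot"];T[:3,3]=s["ee_pos"]
M=np.linalg.inv(T@np.array(c["mount"])); c["rvec"]=cv2.Rodrigues(M[:3,:3])[0];c["tvec"]=M[:3,3]
a=np.radians(85.32);R=np.array([[np.cos(a),-np.sin(a)],[np.sin(a),np.cos(a)]]);t=np.array([.5857,.0427])
f=c["frame"][:,:,::-1].copy()
g=cv2.resize(d["frame"][160:240,180:300],(600,400),interpolation=cv2.INTER_CUBIC)[:,:,::-1].copy()
for x,y,z in[(130,-24,48),(130,24,48),(86,-22,48),(42,-22,48),(-2,-22,48),(-46,-22,48)]:
    w=R@[x/1e3,y/1e3]+t; P=[[w[0],w[1],z/1e3]]; p=proj(c,P)[0]; q=(proj(d,P)[0]-[180,160]+.5)*5-.5
    if abs(p).max()<3000: cv2.circle(f,tuple(int(v) for v in p),3,(0,255,0),1)
    cv2.circle(g,tuple(int(v) for v in q),3,(0,255,0),1)
cv2.imwrite("pics/w2.png",np.hstack([cv2.resize(f,(400,300)),np.zeros((300,0,3),np.uint8),cv2.resize(g,(400,300))]))
E
```

```text
(no output)
```

View pics/w2.png

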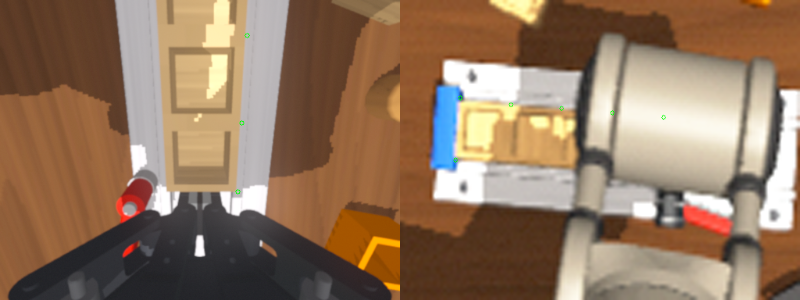

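The top view shows the row meeting the blue face, and the force has started to rise. I'll press slightly harder to confirm.

```bash
python3 -m pendant '[[[0.1,1,0],[0,0,0],0],[[0,0,0],[0,0,0],0]]'
python3 -m pendant '[[[0.1,1,0],[0,0,0],0],[[0,0,0],[0,0,0],0],[[0,0,0],[0,0,0],0]]'
```

```text
time: 6.0
ee_pos: [0.5798, -0.0133, 0.0243]
ee_rot: [[0.082, 0.997, -0.001], [0.997, -0.082, -0.002], [-0.002, -0.0, -1.0]]
force: [-2.1, -11.6, 2.4]
gripper_width: 0.0
time: 6.3
ee_pos: [0.5798, -0.0132, 0.0243]
ee_rot: [[0.082, 0.997, -0.001], [0.997, -0.082, -0.003], [-0.003, -0.0, -1.0]]
force: [-2.8, -15.6, 2.8]
gripper_width: -0.0003
```

The row is solid against the stop (15 N reaction, no motion). Now I back off, rise, and go to the outer side of the keeper.

```bash
python3 -m pendant '[[[-0.5,-6,0],[0,0,0],0],[[-1,-12,0],[0,0,0],0],[[-1,-12,0],[0,0,0],0],[[0,0,30],[0,0,0],0],[[0,0,30],[0,0,0],0],[[0,0,15],[0,0,0],0],[[-30,-6,0],[0,0,0],0],[[-30,-6,0],[0,0,0],0],[[-30,-6,0],[0,0,0],0],[[-11,-5,0],[0,0,0],0],[[0,0,0],[0,0,0],0],[[0,0,0],[0,0,0],0]]'
```

```text
time: 7.5
ee_pos: [0.478, -0.0642, 0.0997]
ee_rot: [[0.083, 0.997, 0.002], [0.997, -0.083, -0.0], [-0.0, 0.002, -1.0]]
force: [0.9, -0.2, -0.0]
gripper_width: 0.0002
```

```bash
python3 - <<'E'
from h import *
s=r.get_state(); c=r.read_camera("wrist")
T=np.eye(4);T[:3,:3]=s["ee_rot"];T[:3,3]=s["ee_pos"]
M=np.linalg.inv(T@np.array(c["mount"])); c["rvec"]=cv2.Rodrigues(M[:3,:3])[0];c["tvec"]=M[:3,3]
a=np.radians(85.32);R=np.array([[np.cos(a),-np.sin(a)],[np.sin(a),np.cos(a)]]);t=np.array([.5857,.0427])
print(R.T@(np.array(s["ee_pos"])[:2]-t)*1e3, s["force"])
f=c["frame"][:,:,::-1].copy()
for x,y,z in[(-129,62.6,48),(-56,45,48),(-46,-22,48),(-46,22,48),(-116,98,12)]:
    w=R@[x/1e3,y/1e3]+t; p=proj(c,[[w[0],w[1],z/1e3]])[0]
    if abs(p).max()<3000: cv2.circle(f,tuple(int(v) for v in p),3,(0,255,0),1)
cv2.imwrite("pics/w3.png",f)
E
```

```text
[-115.28444293   98.66053357] [ 0.91672078 -0.21842235 -0.00144436]
```

View pics/w3.png

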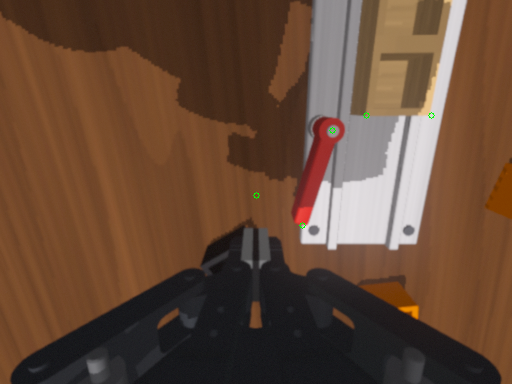

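The bar is still open, its tip at (303,222), and the row's rear sits at the predicted home line (row 115). Now I go down and swing the bar shut.

```bash
python3 -m pendant '[[[0,0,-30],[0,0,0],0],[[0,0,-30],[0,0,0],0],[[0,0,-8],[0,0,0],0],[[0,0,0],[0,0,0],0],[[8.3,1.1,0],[0,0,0],0],[[8.3,1.1,0],[0,0,0],0],[[8.3,1.1,0],[0,0,0],0],[[8.3,1.1,0],[0,0,0],0],[[8.3,-2.2,0],[0,0,0],0],[[8.3,-2.2,0],[0,0,0],0]]'
python3 -m pendant '[[[10.5,0.2,0],[0,0,0],0],[[10.5,0.2,0],[0,0,0],0],[[7.2,3.8,0],[0,0,0],0],[[7.2,3.8,0],[0,0,0],0],[[7.2,3.8,0],[0,0,0],0],[[4,6,0],[0,0,0],0],[[4,6,0],[0,0,0],0],[[4,6,0],[0,0,0],0],[[0,0,0],[0,0,0],0]]'
```

```text
time: 8.55
ee_pos: [0.527, -0.0636, 0.0314]
ee_rot: [[0.082, 0.997, -0.0], [0.997, -0.082, 0.0], [0.0, -0.0, -1.0]]
force: [-1.6, 1.1, -0.3]
gripper_width: 0.0002
time: 9.45
ee_pos: [0.5816, -0.0328, 0.0314]
ee_rot: [[0.081, 0.997, 0.001], [0.997, -0.081, 0.0], [0.0, 0.001, -1.0]]
force: [0.7, 0.2, -0.4]
gripper_width: -0.0001
```

```bash
python3 -m pendant '[[[0.2,2,0],[0,0,0],0],[[0,0,0],[0,0,0],0]]'
python3 -m pendant '[[[0.1,1.5,0],[0,0,0],0],[[0,0,0],[0,0,0],0]]'
python3 -m pendant '[[[0.1,1,0],[0,0,0],0],[[0,0,0],[0,0,0],0]]'
```

```text
time: 9.65
ee_pos: [0.5813, -0.0317, 0.0314]
ee_rot: [[0.082, 0.997, 0.0], [0.997, -0.082, 0.0], [0.0, 0.0, -1.0]]
force: [0.3, 0.7, -0.3]
gripper_width: 0.0002
time: 9.85
ee_pos: [0.5814, -0.0304, 0.0314]
ee_rot: [[0.082, 0.997, 0.0], [0.997, -0.082, -0.0], [-0.0, 0.0, -1.0]]
force: [0.3, 0.3, 0.0]
gripper_width: 0.0004
time: 10.05
ee_pos: [0.5816, -0.0295, 0.0314]
ee_rot: [[0.082, 0.997, 0.0], [0.997, -0.082, -0.0], [-0.0, 0.0, -1.0]]
force: [1.1, -2.1, 1.2]
gripper_width: 0.0001
```

```bash
python3 -m pendant '[[[0.1,1,0],[0,0,0],0],[[0,0,0],[0,0,0],0]]'
python3 -m pendant '[[[0.1,1,0],[0,0,0],0],[[0,0,0],[0,0,0],0]]'
```

```text
time: 10.25
ee_pos: [0.5816, -0.0294, 0.0314]
ee_rot: [[0.082, 0.997, 0.0], [0.997, -0.082, -0.002], [-0.002, 0.0, -1.0]]
force: [-1.0, -5.9, 0.6]
gripper_width: -0.0004
time: 10.45
ee_pos: [0.5816, -0.0293, 0.0315]
ee_rot: [[0.082, 0.997, 0.0], [0.997, -0.082, -0.003], [-0.003, 0.0, -1.0]]
force: [-0.2, -9.8, 0.6]
gripper_width: -0.0001
```

```bash
python3 -m pendant '[[[-0.5,-6,0],[0,0,0],0],[[-1,-15,0],[0,0,0],0],[[-1.5,-18,0],[0,0,0],0],[[0,0,30],[0,0,0],0],[[0,0,40],[0,0,0],0],[[0,0,30],[0,0,0],0],[[0,-20,10],[0,0,0],0],[[0,0,0],[0,0,0],0],[[0,0,0],[0,0,0],0]]'
```

```text
time: 11.35
ee_pos: [0.5781, -0.0867, 0.1407]
ee_rot: [[0.083, 0.997, -0.001], [0.997, -0.083, 0.001], [0.001, -0.001, -1.0]]
force: [-0.7, 0.4, -1.1]
gripper_width: 0.0002
```

```bash
python3 - <<'E'
from h import *
s=r.get_state(); c=r.read_camera("wrist")
T=np.eye(4);T[:3,:3]=s["ee_rot"];T[:3,3]=s["ee_pos"]
M=np.linalg.inv(T@np.array(c["mount"])); c["rvec"]=cv2.Rodrigues(M[:3,:3])[0];c["tvec"]=M[:3,3]
a=np.radians(85.32);R=np.array([[np.cos(a),-np.sin(a)],[np.sin(a),np.cos(a)]]);t=np.array([.5857,.0427])
f=c["frame"][:,:,::-1].copy()
for x,y,z in[(-56,-30,48),(-56,45,48),(-46,-22,48),(-46,22,48),(-2,22,48),(42,22,48)]:
    w=R@[x/1e3,y/1e3]+t; p=proj(c,[[w[0],w[1],z/1e3]])[0]
    if abs(p).max()<3000: cv2.circle(f,tuple(int(v) for v in p),3,(0,255,0),1)
cv2.imwrite("pics/w4.png",f)
E
```

```text
(no output)
```

View pics/w4.png

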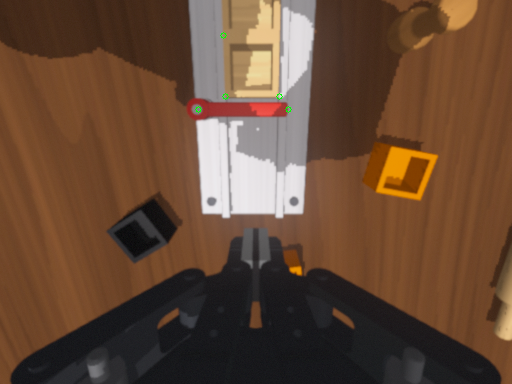

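The bar lies square across the channel, from (197,109) to (288,109), exactly on the predicted shut line. The rear of mould_4 is at its home line (row 96), and the robot is clear.

```bash
python3 -c "
from rig import r
print(r.hand_in())"
```

```text
the job is handed in; nothing more can be done
None
```

The row of four moulds is closed up against the blue stop, the red keeper bar is shut behind it, and the job is handed in. No verdict came back.

- **Row:** I pushed only the rear mould, with closed fingers at about 3 N. The row stopped moving at the stop, and a 15 N press did not shift it. The top picture showed the front mould at the blue face.
- **Keeper:** I swung the bar from its outer side until it met its own stop, where a 10 N press did not move it. The finger stopped within 1 mm of the predicted shut position.
- **Last picture:** The wrist camera showed the bar square across the channel and the rear mould at its home line. The gripper was about 90 mm clear above the row, and the spare mould, tamper, carton and bowl were never approached.

No check failed or disagreed. I did not take a final top view of the whole row after the keeper was shut.

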